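Store two canisters in the unseen empty cells of a flap-covered rack

TASK

Put the two specimen canisters that stand on the table away in the leaning rack: two of its four flap-covered cells are empty, but you cannot see which, so feel gently through the flaps. Put one canister into each empty cell, foot first, and make sure it is fully home on the cell floor; do not ram anything into the rack, and leave the other things on the table alone.

Things in the scene. Friction and masses are not known exactly. Their poses are not given: they have to be found in the camera images.
- crate: fixed canister rack left of the work area: a row of four square cells under a covered, sloping top, on a base plate 140 x 262 mm, 165 mm high in all. Origin on the table under the cells' floors, mid-row; the row runs away from the robot: y points along it towards the robot, x to the robot's left, z up
- bank: the rack's block of four cells, leaning 30 degrees from vertical, mouths up and towards the robot's right. Cells are 52 x 52 mm inside, 132 mm deep from the cover's top face to the floor, 58 mm apart. Origin at mid-row on the floors; z out of the cells, y along the row. Two cells, others each time, already hold a loose canister like those on the table, its top 32 mm below the cover's top face
- flap1l: near flap of cell 1, like all eight: two thin sprung flaps of slick grey plastic, each 25 x 50 mm, shut every mouth, hinged at the mouth's near and far sides 3 mm below the cover's top face. Pushed with 1 to 2 N they swing down into the cell, over full and empty cells alike, and close again by themselves. Origin on its hinge
- cell1_mouth (a point): centre of the mouth of cell 1 (cell 1 is nearest the robot, cell 4 farthest), in the plane of the cover's top face, about 145 mm above the table; its z axis points out of the cell along the cell's own 30-degree lean, its y axis runs along the row towards the robot, its x axis up the cover's slope to the robot's left
- cell2_mouth (a point): centre of the mouth of cell 2 (cell 1 is nearest the robot, cell 4 farthest), in the plane of the cover's top face, about 145 mm above the table; its z axis points out of the cell along the cell's own 30-degree lean, its y axis runs along the row towards the robot, its x axis up the cover's slope to the robot's left
- cell3_mouth (a point): centre of the mouth of cell 3 (cell 1 is nearest the robot, cell 4 farthest), in the plane of the cover's top face, about 145 mm above the table; its z axis points out of the cell along the cell's own 30-degree lean, its y axis runs along the row towards the robot, its x axis up the cover's slope to the robot's left
- cell4_mouth (a point): centre of the mouth of cell 4 (cell 1 is nearest the robot, cell 4 farthest), in the plane of the cover's top face, about 145 mm above the table; its z axis points out of the cell along the cell's own 30-degree lean, its y axis runs along the row towards the robot, its x axis up the cover's slope to the robot's left
- cell1_home (a point): where the centre of a canister lies when it rests fully home on the floor of cell 1: 82 mm below the mouth along the cell; same axes as the mouth
- cell2_home (a point): where the centre of a canister lies when it rests fully home on the floor of cell 2: 82 mm below the mouth along the cell; same axes as the mouth
- cell3_home (a point): where the centre of a canister lies when it rests fully home on the floor of cell 3: 82 mm below the mouth along the cell; same axes as the mouth
- cell4_home (a point): where the centre of a canister lies when it rests fully home on the floor of cell 4: 82 mm below the mouth along the cell; same axes as the mouth
- canister_a_mid (a point): centre of the one loose canister, half-way up: a plain aluminium cylinder with a grooved steel screw cap of the same diameter, 44 mm in diameter, 100 mm long, about 0.22 kg, bevelled at the foot; stands upright on the table, cap up, right of the rack. Its z axis runs along it towards the cap
- canister_a: the same canister's body; origin at the centre of its underside (50 mm from the middle)
- canister_b_mid (a point): centre of the other loose canister, half-way up: a plain aluminium cylinder with a grooved steel screw cap of the same diameter, 44 mm in diameter, 100 mm long, about 0.22 kg, bevelled at the foot; stands upright on the table, cap up, right of the rack. Its z axis runs along it towards the cap
- canister_b: the same canister's body; origin at the centre of its underside (50 mm from the middle)
- loupe: bystander: black eye loupe, 39 mm wide, 34 mm high, behind the canisters; leave alone
- jaw_block: bystander: ground steel jaw block 34 x 56 x 20 mm, behind the canisters; leave alone
- tape_roll: bystander: roll of tape, 76 mm across, 19 mm high, far right; leave alone
There are look-alikes about, which are no part of the job. What is shaped like the canister_b but purple is not meant.

How it is judged:
By the outcome, as a careful person would: the job done as asked, in the order asked, and still so for the second after the job is handed in, with the robot touching nothing.
It also fails if it takes over 67 s, if anything falls off the work surface, if the arm or the gripper's body presses on something with over 40 N, if the wrist force passes 120 N, or if a joint passes its speed limit or range.

ROBOT

A 6-joint arm with a two-finger parallel gripper is mounted at the origin on a cart in front of the work surface, level with it; the furniture and walls round the work are solid. World frame = base frame: x ahead of the robot, y to its left, z up, the work surface at z = 0. Lengths are in m, angles in rad, forces in N, time in s.
With the tool pointing down it reaches from about 0.375 to 0.75 m from the base axis. Payload 9 kg.
Tool frame: the origin (TCP) lies at the very end of the fingers, on their centre line; the grasp point (between the pads) lies behind it (env.grip_depth is the x of the grasp point in the tool frame, in m); x points along the fingers, z is the direction in which the jaws open and shut, and the axes are right-handed (so a half turn about x gives the same grasp; the last joint's range is limited). The gripper opens to 85 mm and grips with 20 to 120 N. Pads are 22 mm wide; open, the fingers measure 114 mm over their backs; the gripper's body (76 mm by 85 mm) begins 54 mm behind the grasp point. The pads swing forward as they close: fully open they stand 13 mm farther back than shut.
Start: joints at [-1.456, 0.104, 0.097, 1.564, 0, 1.353], TCP at [0.196, -0.567, 0.231] pointing down, gripper open.
Joint ranges: [-2.99, 2.99], [-0.84, 1.86], [-1.1, 1.16], [-1.84, 2.11], [-1.51, 1.56], [-3.14, 3.14]. Speed limits (rad/s): [2.22, 2.22, 2.57, 3.14, 3.14, 3.14].

INTERFACE

Orientations are given as [roll, pitch, yaw] about the fixed x, y, z axes, in that order (R = Rz(yaw) Ry(pitch) Rx(roll)).
In Python, from workcell import env, viewer, close_job, readout gives the robot as it stands. Calls block until the motion is done:
- env.movep(position, orientation): joint-space move of the TCP to a pose.
- env.line_to(position, rot=None, feed=0.15, stop_force=None): straight line of the TCP; rot=None keeps the orientation; feed is the mean speed in m/s. With stop_force (N) it stops when the force on the tool has changed by that much, and returns True; else False.
- env.move_joints(angles): joint-space move.
- env.open_gripper() and env.clamp(effort=None): open the fingers fully, or close them until they stop; effort is the grip in N (None keeps the last).
- env.hold(seconds).
- env.inverse_kinematics(position, orientation): joint angles nearest the present ones, or None.
- viewer.read_camera(name): name is "scene" or "top" or "wrist"; returns a dict with "pixels" (480x640x3 uint8, blue, green, red), "mtx" (3x3 intrinsics, pixels), "rvec" (rotation vector, rad) and "tvec" (3), from world to camera coordinates, as OpenCV has them. Camera axes: x right, y down, z forward; pixel columns grow to the right and rows downward; lengths in m; the calibration is good to about 2 mm. A picture is of the moment at which its call begins. There is no depth.
A pose or a line that the arm cannot do raises env.MotionError and nothing moves.
- close_job(): hands the job in, once; it reports no verdict.
Readings, each from a call of its own:
- readout.current_t(): time.
- readout.current_qpos(): joint angles.
- readout.current_dq(): joint speeds.
- readout.current_effort(): joint torques, N m.
- readout.current_eef_pos(): TCP position.
- readout.current_tool_rot(): TCP orientation.
- readout.current_wrist_force(): force on the tool from outside, world axes, zero at the start.
- readout.current_wrist_torque(): the same for the moment, N m.
- readout.current_width(): finger opening in m.
Only numpy, scipy, OpenCV 4.12 (cv2) and the standard library are available. Lean on these libraries where they do the work, as an engineer would, in place of code of your own. Each camera call takes 0.05 s, during which the arm holds its last target.

## Working session

There is one attempt and no reset: what is moved stays moved. The work goes in short steps, each a Python script; the robot and the scene stay as the last script left them, time stands still between calls to the robot, and variables do not carry over. Pictures are saved under pics/ and viewed, and the job is handed in when it is done.

```bash
ls; mkdir -p pics; python3 - <<'E'
from workcell import env, viewer, close_job, readout
import cv2
print(env.grip_depth, readout.current_t(), readout.current_width())
for n in ("scene","top","wrist"):
    r=viewer.read_camera(n); cv2.imwrite(f"pics/{n}0.png",r["pixels"])
    print(n,r["mtx"].tolist(),r["rvec"],r["tvec"])
E
```

```text
pics
-0.0187 0.0 0.08563275887405279
scene [[498.09361137217775, 0.0, 316.58375019923267], [0.0, 498.09361137217775, 242.14563228559567], [0.0, 0.0, 1.0]] [ 0.96289938 -2.2513681   1.28064377] [0.33403276 0.34228373 0.98209456]
top [[460.3928850718158, 0.0, 315.3527183793303], [0.0, 460.3928850718158, 239.52076623559898], [0.0, 0.0, 1.0]] [ 2.20049638 -2.14882825  0.12793967] [-0.14356943  0.58021771  1.23993034]
wrist [[394.84722777304125, 0.0, 322.15315023537545], [0.0, 394.84722777304125, 231.94719763307452], [0.0, 0.0, 1.0]] [-2.37504114  1.69239327  0.22576018] [-0.6005145  -0.03338     0.37725118]
```

View pics/scene0.png

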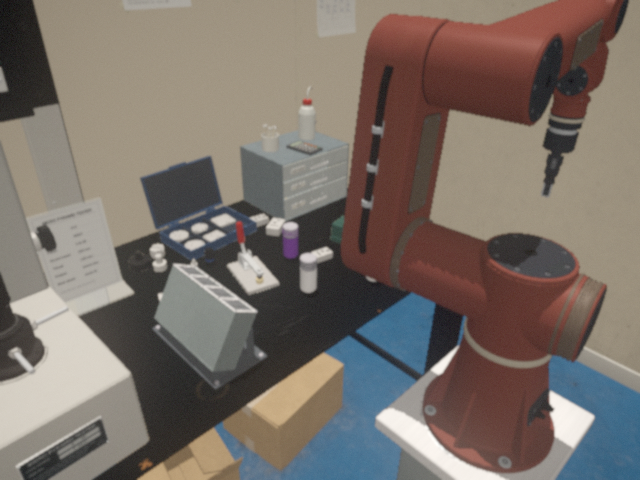

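View pics/top0.png

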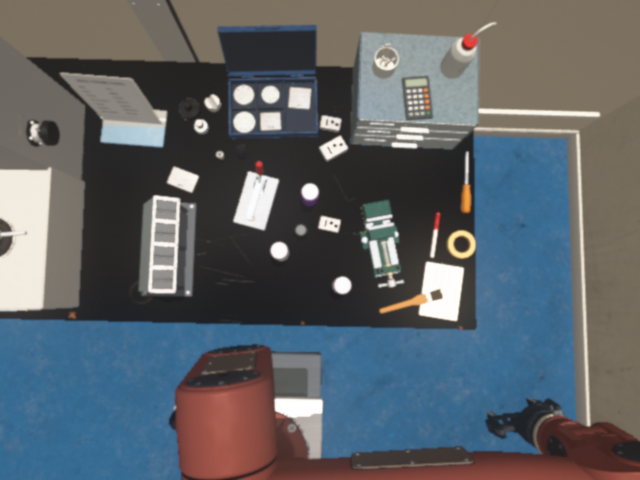

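View pics/wrist0.png

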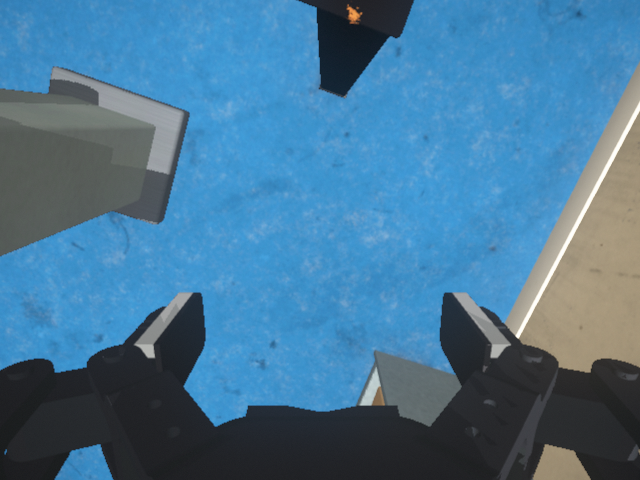

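The scene and top views agree. The rack is at top pixels (145–195, 200–295), the white-capped canisters at (280,251) and (342,285), and the purple decoy at (310,193). Next I zoom in and cast rays.

```bash
cat > h.py <<'E'
from workcell import env, viewer, close_job, readout
import cv2, numpy as np
from scipy.spatial.transform import Rotation as Rn
def ray(r,u,v):
    R,_=cv2.Rodrigues(np.array(r["rvec"],float)); t=np.array(r["tvec"],float).ravel()
    d=R.T@np.linalg.inv(r["mtx"])@np.array([u,v,1.]); return -R.T@t, d
def onz(r,u,v,z):
    o,d=ray(r,u,v); return o+d*(z-o[2])/d[2]
def proj(r,P):
    return cv2.projectPoints(np.array(P,float).reshape(-1,3),np.array(r["rvec"],float),np.array(r["tvec"],float),np.array(r["mtx"],float),None)[0].reshape(-1,2)
E
python3 - <<'E'
from h import *
r=viewer.read_camera("top"); im=r["pixels"]
print("cam",ray(r,0,0)[0])
for u,v in ((280,251),(342,285),(310,193)): print(onz(r,u,v,.1))
for u,v in ((142,295),(192,296),(196,203),(75,316),(475,327)): print(u,v,onz(r,u,v,0.0))
c=cv2.resize(im[185:305,130:210],None,fx=5,fy=5,interpolation=cv2.INTER_CUBIC); 
c2=cv2.resize(im[180:300,260:360],None,fx=4,fy=4,interpolation=cv2.INTER_CUBIC); 
o=np.zeros((600,800,3),np.uint8); o[:600,:400]=c; o[:480,400:800]=c2
cv2.imwrite("pics/z1.png",o)
s=viewer.read_camera("scene")["pixels"]
cv2.imwrite("pics/z2.png",cv2.resize(s[230:390,140:340],None,fx=3.7,fy=3.7,interpolation=cv2.INTER_CUBIC))
E
```

```text
cam [ 0.4519086  -0.11352385  1.29521541]
[ 0.54403359 -0.03763186  0.1       ]
[ 0.45977296 -0.2004771   0.1       ]
[ 0.69927218 -0.11191285  0.1       ]
142 295 [0.4199734  0.34777739 0.        ]
192 296 [0.42035654 0.20931891 0.        ]
196 203 [0.6826561  0.21124773 0.        ]
75 316 [0.35832964 0.52802263 0.        ]
475 327 [ 0.35244763 -0.58087807  0.        ]
```

View pics/z1.png

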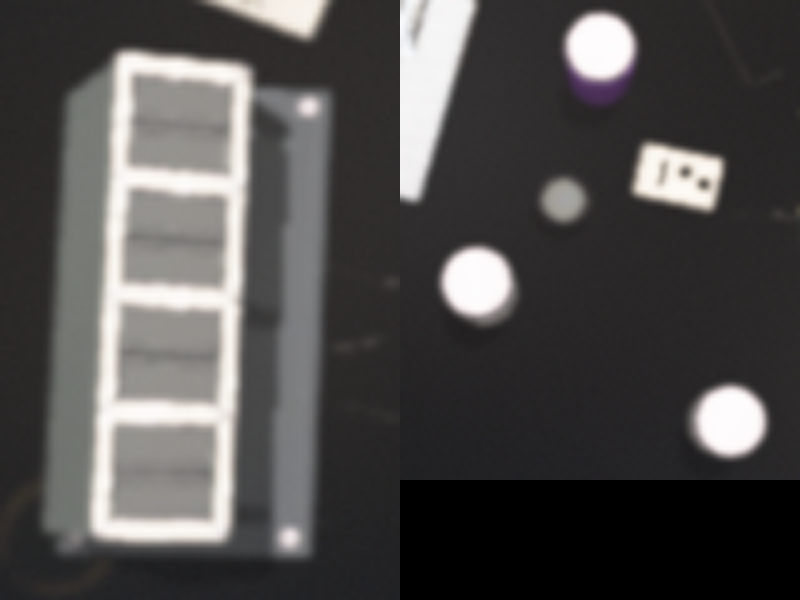

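View pics/z2.png

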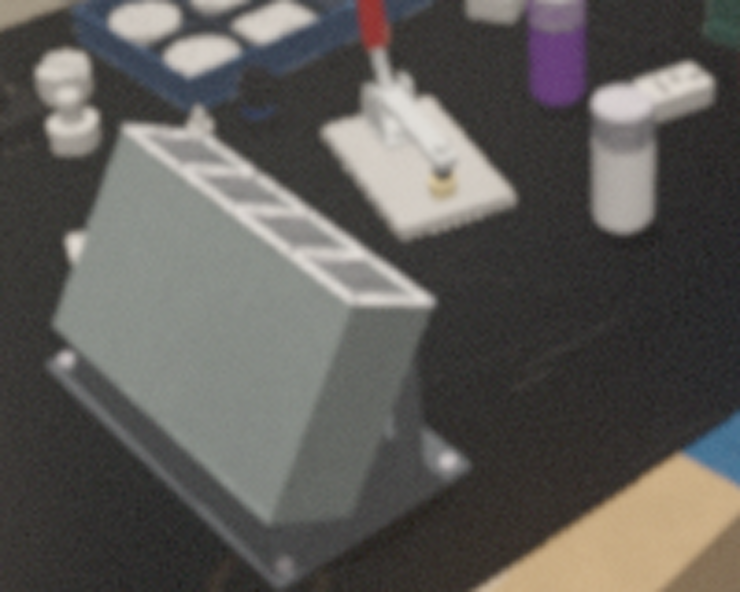

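```bash
python3 - <<'E'
from h import *
r=viewer.read_camera("top"); s=viewer.read_camera("scene")
def tri(a,b):
    o1,d1=ray(r,*a);o2,d2=ray(s,*b); A=np.stack([d1,-d2],1); x=np.linalg.lstsq(A,o2-o1,rcond=None)[0]
    p,q=o1+d1*x[0],o2+d2*x[1]; return (p+q)/2, np.linalg.norm(p-q)
T=lambda x,y:(130+x/5,185+y/5); S=lambda x,y:(140+x/3.7,230+y/3.7)
# far-left, far-right, near-left, near-right cover corners
for n,a,b in (("FL",(118,52),(125,127)),("FR",(252,66),(207,132)),("NL",(92,535),(350,303)),("NR",(230,540),(433,300))):
    print(n,tri(T(*a),S(*b)), onz(r,*T(*a),.16))
# canister tops/circle fit
hs=cv2.cvtColor(r["pixels"],cv2.COLOR_BGR2GRAY)
m=(hs>200).astype(np.uint8); cs,_=cv2.findContours(m,cv2.RETR_EXTERNAL,cv2.CHAIN_APPROX_NONE)
for c in cs:
    (u,v),rad=cv2.minEnclosingCircle(c)
    if 6<rad<14 and 240<u<380: print(u,v,rad,onz(r,u,v,.1), onz(r,u+rad,v,.1)-onz(r,u,v,.1))
# wrist cam in tool
w=viewer.read_camera("wrist"); R,_=cv2.Rodrigues(np.array(w["rvec"])); o=-R.T@np.array(w["tvec"]).ravel()
Rt=Rn.from_euler('xyz',readout.current_tool_rot()).as_matrix(); p=np.array(readout.current_eef_pos())
print("campos in tool",Rt.T@(o-p)," axis",Rt.T@R.T[:,2], "rot",Rt, readout.current_wrist_force())
# IK options for look
cz=np.array([0,-.5,.866]);M=np.array([.55,.27,.145])
for n,zz in (("row",np.array([1.,0,0])),("row-",np.array([-1.,0,0])),("sl",np.array([0,.866,.5])),("sl-",-np.array([0,.866,.5]))):
    x=-cz; R=np.stack([x,np.cross(zz,x),zz],1); e=Rn.from_matrix(R).as_euler('xyz')
    for P in (M+cz*.17,M-cz*.04,M+cz*.06+[.09,0,0],M+cz*.06-[.09,0,0]):
        q=env.inverse_kinematics(list(P),list(e)); print(n,P,None if q is None else np.round(q,2))
E
```

```text
FL (array([0.67017617, 0.27677249, 0.15917273]), np.float64(0.0017862241532007007)) [0.67061003 0.27724027 0.16      ]
FR (array([0.67141871, 0.21970265, 0.12843461]), np.float64(0.0006537281684959071)) [0.66526418 0.21043064 0.16      ]
NL (array([0.43212889, 0.27662338, 0.15952111]), np.float64(0.0018497471020635784)) [0.43152175 0.27573332 0.16      ]
NR (array([0.4319935 , 0.21938678, 0.12967642]), np.float64(0.0056363670003696685)) [0.43062876 0.20865908 0.16      ]
342.1666564941406 284.8333435058594 8.045125007629395 [ 0.46021177 -0.20090113  0.1       ] [ 0.00048017 -0.02082715  0.        ]
278.75 250.0 8.004005432128906 [ 0.54656214 -0.03430443  0.1       ] [ 0.00050334 -0.02079507  0.        ]
374.8119201660156 253.74771118164062 13.305540084838867 [ 0.54282023 -0.28470564  0.1       ] [ 0.00083719 -0.03476673  0.        ]
379.0 224.0 13.038504600524902 [ 0.62134716 -0.29496657  0.1       ] [ 0.00086027 -0.03430767  0.        ]
329.0 223.5 10.594910621643066 [ 0.61937705 -0.16365409  0.1       ] [ 0.0006972  -0.02778585  0.        ]
378.5 217.5 11.768702507019043 [ 0.638555
[... 1648 characters left out ...]
.27  1.26  0.52 -1.55]
row- [0.64    0.24    0.19696] [-0.06  0.26  0.13  1.48  0.52 -1.65]
row- [0.46    0.24    0.19696] [-0.09 -0.28 -0.41  1.5   0.52 -1.68]
sl [0.55    0.185   0.29222] [-0.18  0.    0.03  1.7   0.51 -0.2 ]
sl [0.55    0.29    0.11036] [ 0.02  0.04 -0.27  1.26  0.52  0.02]
sl [0.64    0.24    0.19696] [-0.06  0.26  0.13  1.48  0.52 -0.07]
sl [0.46    0.24    0.19696] [-0.09 -0.28 -0.41  1.5   0.52 -0.1 ]
sl- [0.55    0.185   0.29222] [-0.18  0.    0.03  1.7   0.51  2.94]
sl- [0.55    0.29    0.11036] [ 0.02  0.04 -0.27  1.26  0.52 -3.12]
sl- [0.64    0.24    0.19696] [-0.06  0.26  0.13  1.48  0.52  3.07]
sl- [0.46    0.24    0.19696] [-0.09 -0.28 -0.41  1.5   0.52  3.04]
```

```bash
cat >> h.py <<'E'
cz=np.array([0,-.5,np.sqrt(.75)]); sl=np.array([0,np.sqrt(.75),.5]); row=np.array([1.,0,0])
def rot(x,z): return Rn.from_matrix(np.stack([x,np.cross(z,x),z],1)).as_euler('xyz').tolist()
E_row=rot(-cz,row)
E
python3 - <<'E'
from h import *
M=np.array([.5514,.248,.145])
env.movep(list(M+cz*.14-.07*sl),E_row)
print(readout.current_t(), readout.current_eef_pos())
w=viewer.read_camera("wrist"); cv2.imwrite("pics/w1.png",w["pixels"])
np.savez("w1.npz",**w)
env.clamp(30); print(readout.current_t(),readout.current_width(),readout.current_wrist_force())
w2=viewer.read_camera("wrist"); cv2.imwrite("pics/w2.png",w2["pixels"])
E
```

```text
3.0917 [0.55159182 0.11668957 0.23120096]
3.9083 -0.0005770917133527079 [-0.07760715 -0.70107291  0.5842302 ]
```

View pics/w2.png

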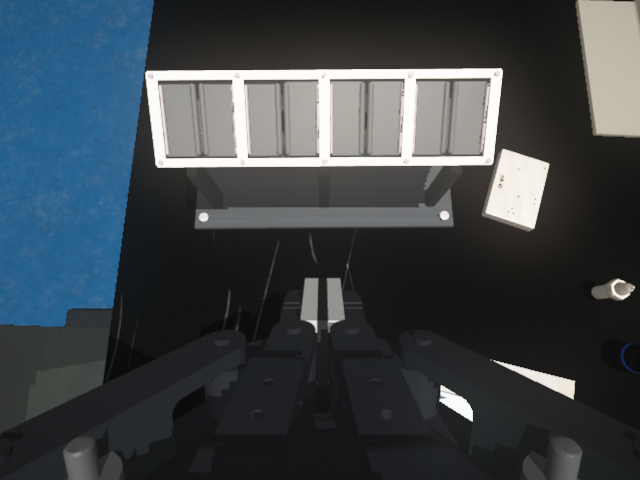

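Wrist view (after closing): the cover frame is sharp, with its corners near (147,71), (502,69), (494,163) and (155,167). The dividers are at columns ~239, 324 and 408, and cell 1 is the leftmost.

```bash
python3 - <<'E'
from h import *
w=dict(np.load("w1.npz")); im=w["pixels"]; g=cv2.cvtColor(im,cv2.COLOR_BGR2GRAY)
m=(g>190).astype(np.uint8); m[200:]=0; m[:,520:]=0
cs,h=cv2.findContours(m,cv2.RETR_CCOMP,cv2.CHAIN_APPROX_NONE)
i=max(range(len(cs)),key=lambda i:cv2.contourArea(cs[i])); 
ap=cv2.approxPolyDP(cs[i],8,True).reshape(-1,2); print(ap.tolist())
holes=[cs[j] for j in range(len(cs)) if h[0][j][3]==i and cv2.contourArea(cs[j])>800]
M=np.array([.5514,.248,.145])
def onpl(u,v,h0=0):
    o,d=ray(w,u,v); return o+d*(cz@(M+h0*cz-o))/(cz@d)
def loc(p): d=p-M; return np.round([d@row*1e3,d@sl*1e3,d@cz*1e3],1)
for u,v in ap: print(u,v,loc(onpl(u,v)))
C=[]
for c in sorted(holes,key=lambda c:c[:,0,0].min()):
    q=cv2.approxPolyDP(c,6,True).reshape(-1,2)
    P=np.array([loc(onpl(*x)) for x in c.reshape(-1,2)])
    a,b=np.percentile(P[:,0],[3,97]); s0,s1=np.percentile(P[:,1],[3,97]); print(len(q),a,b,s0,s1,'c',(a+b)/2,(s0+s1)/2)
for u,v in ((150.5,75),(237.5,75),(323.5,75),(410,75),(497.5,73),(159,163),(242,162),(324.5,161.5),(407,161),(489.5,160)): print(u,v,loc(onpl(u,v)))
E
```

```text
[[501, 69], [146, 70], [155, 162], [490, 163]]
501 69 [120.4  30.5  -0. ]
146 70 [-116.6   30.1   -0. ]
155 162 [-117.5  -30.6   -0. ]
490 163 [120.  -31.6  -0. ]
4 -110.3 -59.627 -27.9 25.1 c -84.9635 -1.3999999999999986
4 -51.955 -1.9 -27.3 25.0 c -26.9275 -1.1500000000000004
4 6.2 56.278999999999996 -26.6 25.6 c 31.2395 -0.5
4 64.072 114.2 -26.6 26.2 c 89.136 -0.20000000000000107
150.5 75 [-114.   27.   -0.]
237.5 75 [-55.7  26.9  -0. ]
323.5 75 [ 1.9 26.9 -0. ]
410 75 [59.8 26.8 -0. ]
497.5 73 [118.3  28.   -0. ]
159 163 [-114.7  -31.3   -0. ]
242 162 [-55.9 -30.7  -0. ]
324.5 161.5 [  2.6 -30.4  -0. ]
407 161 [ 61.  -30.1  -0. ]
489.5 160 [119.4 -29.5  -0. ]
```

```bash
python3 - <<'E'
from h import *
w=viewer.read_camera("wrist")
p=np.array(readout.current_eef_pos()); print(p,proj(w,p), proj(w,p+.011*sl),proj(w,p-.011*sl), proj(w,p+.01*row))
cv2.imwrite("pics/w3.png",cv2.resize(w["pixels"][260:340,280:370],None,fx=8,fy=7))
r=viewer.read_camera("top"); print(proj(r,p)); c=r["pixels"]
u,v=proj(r,p)[0].astype(int); cv2.imwrite("pics/t3.png",cv2.resize(c[185:305,120:270],None,fx=5,fy=5))
E
```

```text
[0.55140769 0.11739259 0.23126855] [[320.78710831 298.1184482 ]] [[320.76059143 271.83232889]] [[320.81264883 323.43669699]] [[346.26871186 298.11543937]]
[[209.60488653 241.76394749]]
```

View pics/w3.png

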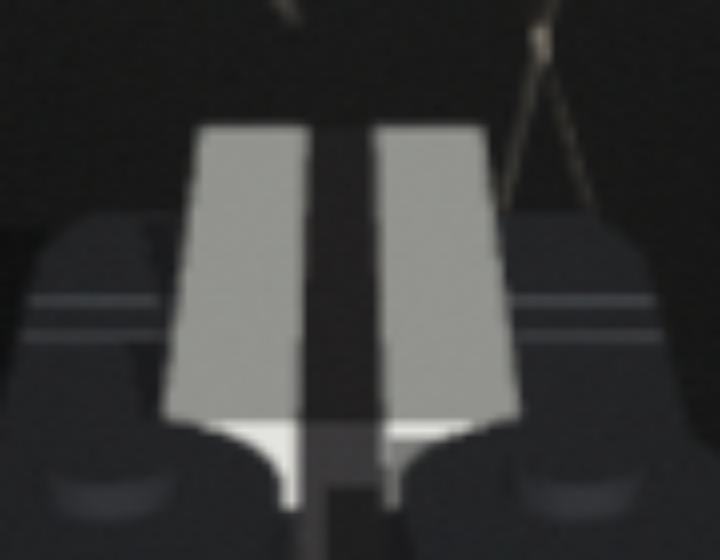

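View pics/t3.png

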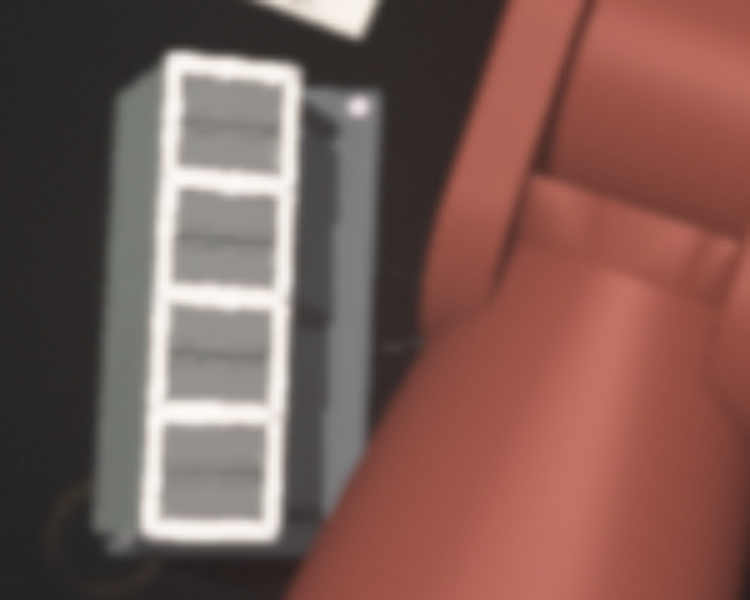

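The fingertip check shows the wrist calibration biased by about 1 mm. I fuse both views for the row centre and probe the cells with closed fingers, to at most 37 mm deep because the knuckles widen about 40 mm behind the tip.

```bash
cat >> h.py <<'E'
Rz=Rn.from_euler('z',0.006).as_matrix()
cz=Rz@cz; sl=Rz@sl; row=Rz@row
E_row=rot(-cz,row)
M=np.array([.5523,.248,.145])
def mouth(k): return M+row*.058*(k-2.5)
def L(P,**k): return env.line_to(list(P),**k)
def depth(k): return -1e3*(np.array(readout.current_eef_pos())-mouth(k))@cz
E
cat > probe.py <<'E'
from h import *
import sys
for k in map(int,sys.argv[1:]):
    env.movep(list(mouth(k)+cz*.012),E_row)
    f0=np.array(readout.current_wrist_force())
    s=L(mouth(k)-cz*.037,rot=E_row,feed=.04,stop_force=6)
    f=np.array(readout.current_wrist_force())-f0
    d=np.array(readout.current_eef_pos())-mouth(k)
    print(k,s,"depth",round(depth(k),1),"lat",np.round([d@row*1e3,d@sl*1e3],1),"F row/sl/cz",np.round([f@row,f@sl,f@cz],2),"t",readout.current_t())
    L(mouth(k)+cz*.012,rot=E_row,feed=.12)
E
python3 probe.py 2
```

```text
2 False depth 36.9 lat [ 0.1 -0. ] F row/sl/cz [ 0.32 -0.22 -1.27] t 6.075
```

```bash
python3 probe.py 3
```

```text
3 False depth 36.9 lat [0. 0.] F row/sl/cz [ 0.21  0.72 -0.29] t 8.35
```

Cells 2 and 3 both read empty. I check that the probe really can feel a full cell.

```bash
python3 probe.py 4 1
```

```text
4 True depth 32.8 lat [0.1 0. ] F row/sl/cz [0.11 0.78 7.31] t 10.275
1 True depth 32.7 lat [0.2 0.1] F row/sl/cz [-1.16  2.85  5.46] t 12.5667
```

Cells 4 and 1 stopped at 32.8 and 32.7 mm, as full cells should, so 2 and 3 are empty. Next is canister A, with a wrist look first.

```bash
cat > look.py <<'E'
from h import *
import sys
def capfind(w,name,guess):
    g=cv2.cvtColor(w["pixels"],cv2.COLOR_BGR2GRAY); cv2.imwrite(name,w["pixels"])
    print("pred px",proj(w,[*guess,.1]), proj(w,[guess[0]+.022,guess[1],.1]))
if __name__=="__main__":
    gx,gy=float(sys.argv[1]),float(sys.argv[2])
    E_dn=rot(np.array([0,0,-1.]),np.array([1.,0,0]))
    env.movep([gx,gy-.06,.21],E_dn) if len(sys.argv)<5 else None
    w=viewer.read_camera("wrist"); np.savez(sys.argv[3]+".npz",**w)
    capfind(w,"pics/"+sys.argv[3]+".png",(gx,gy)); print(readout.current_t(),readout.current_eef_pos())
E
python3 - <<'E'
from h import *
L(mouth(1)+cz*.08,rot=E_row,feed=.2)
env.open_gripper()
E
python3 look.py .5455 -.036 la
```

```text
pred px [[321.64500271 135.57909002]] [[357.06642046 135.59281836]]
15.5833 [ 0.54530762 -0.09500654  0.20992222]<sys>:0: UserWarning: Gimbal lock detected. Setting third angle to zero since it is not possible to uniquely determine all angles.
```

View pics/la.png

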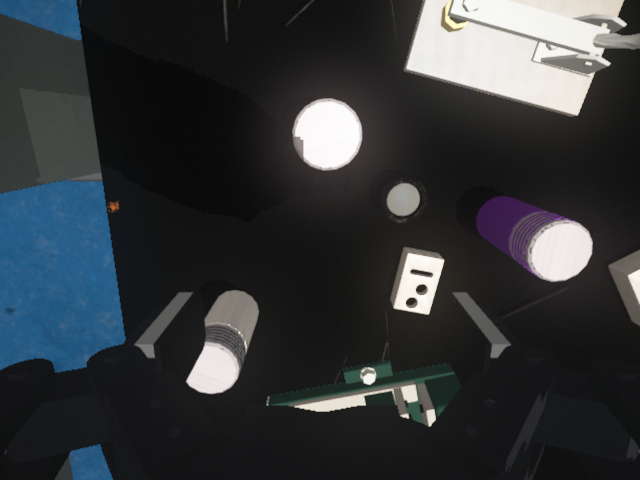

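```bash
cat > grasp.py <<'E'
from h import *
import sys
def cap(npz,g0):
    w=dict(np.load(npz)); g=cv2.cvtColor(w["pixels"],cv2.COLOR_BGR2GRAY)
    u0,v0=proj(w,[*g0,.1])[0]
    cs,_=cv2.findContours((g>120).astype(np.uint8),cv2.RETR_EXTERNAL,cv2.CHAIN_APPROX_NONE)
    c=min((c for c in cs if cv2.contourArea(c)>1500),key=lambda c:np.hypot(*(c.mean(0)[0]-[u0,v0])))
    (u,v),ax,_=cv2.fitEllipse(cv2.convexHull(c)); print("ell",u,v,ax)
    return onz(w,u-2,v,.1)
if __name__=="__main__":
    g=(float(sys.argv[2]),float(sys.argv[3])); print(cap(sys.argv[1],g))
E
python3 grasp.py la.npz .5455 -.036
```

```text
ell 327.3058776855469 133.93026733398438 (69.0941390991211, 72.38044738769531)
[ 0.54777126 -0.03500499  0.1       ]
```

```bash
cat > pick.py <<'E'
from h import *
import sys,warnings; warnings.filterwarnings("ignore")
x,y=float(sys.argv[1]),float(sys.argv[2]); n=sys.argv[3]
E_dn=rot(np.array([0,0,-1.]),row)
env.movep([x,y,.135],E_dn)
L([x,y,.066],rot=E_dn,feed=.15,stop_force=15)
env.clamp(50)
print(readout.current_width(),readout.current_t(),readout.current_eef_pos())
L([x,y,.16],rot=E_dn,feed=.2)
w=viewer.read_camera("wrist"); cv2.imwrite(f"pics/{n}.png",w["pixels"])
p=np.array(readout.current_eef_pos())
print(readout.current_width(),"cap pred",proj(w,p+[0,0,.034]),readout.current_t(),readout.current_wrist_force())
E
python3 pick.py .5475 -.0348 ga
```

```text
0.04250427764574086 17.1417 [ 0.54821674 -0.03499327  0.06715494]
0.04277488143603526 cap pred [[318.78436758 343.61633148]] 17.8083 [-0.77753475 -0.82897609 -2.67158755]
```

View pics/ga.png

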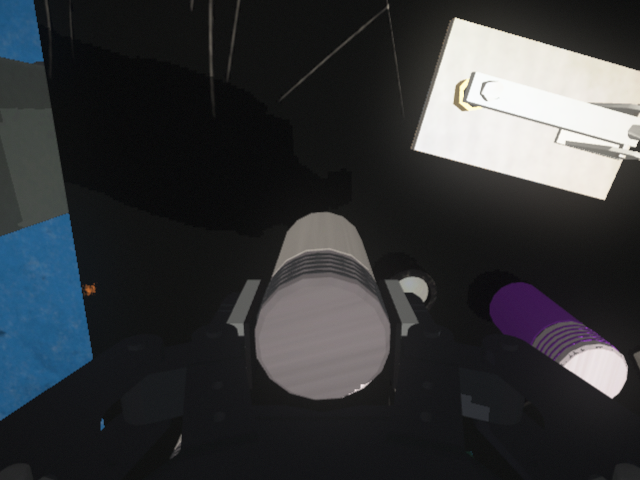

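```bash
cat > ins.py <<'E'
from h import *
import sys
k=int(sys.argv[1]); off=float(sys.argv[2])*sl+(float(sys.argv[3])*row)
c=mouth(k)+off
L(np.array(readout.current_eef_pos())+[0,0,.06],feed=.25)
env.movep(list(c+cz*.12),E_row)
L(c+cz*.077,rot=E_row,feed=.2)
env.hold(.1)
f0=np.array(readout.current_wrist_force())
s=L(c+cz*.005,rot=E_row,feed=.06,stop_force=9)
f=np.array(readout.current_wrist_force())-f0
d=np.array(readout.current_eef_pos())-mouth(k)
print(k,s,"tip depth",round(depth(k),1),"lat",np.round([d@row*1e3,d@sl*1e3],1),"F row/sl/cz",np.round([f@row,f@sl,f@cz],2),readout.current_width(),"t",readout.current_t())
w=viewer.read_camera("wrist"); cv2.imwrite(f"pics/ins{k}_{int(readout.current_t()*10)}.png",w["pixels"])
E
python3 ins.py 3 -0.001 0; ls -t pics | head -1
```

```text
3 False tip depth -5.3 lat [ 0.2 -1. ] F row/sl/cz [-0.06  0.56 -1.58] 0.04257643325845286 t 20.8833
ins3_209.png
```

```bash
python3 - <<'E'
from h import *
env.open_gripper(); print(readout.current_t())
env.hold(.3)
p=np.array(readout.current_eef_pos())
w=viewer.read_camera("wrist"); cv2.imwrite("pics/rel3.png",w["pixels"])
E
```

```text
21.4333
```

View pics/ins3_209.png

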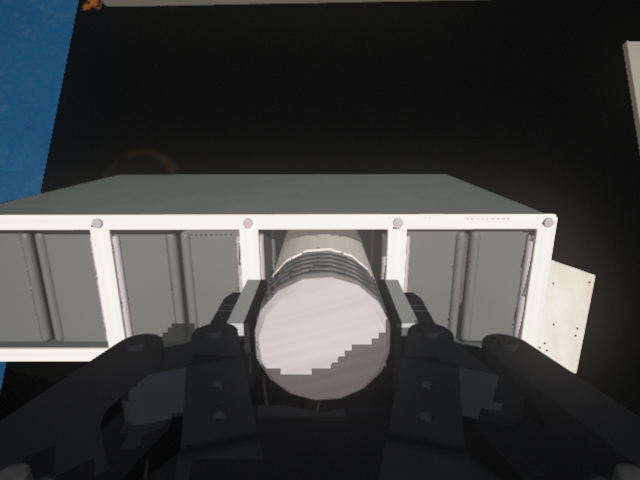

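View pics/rel3.png

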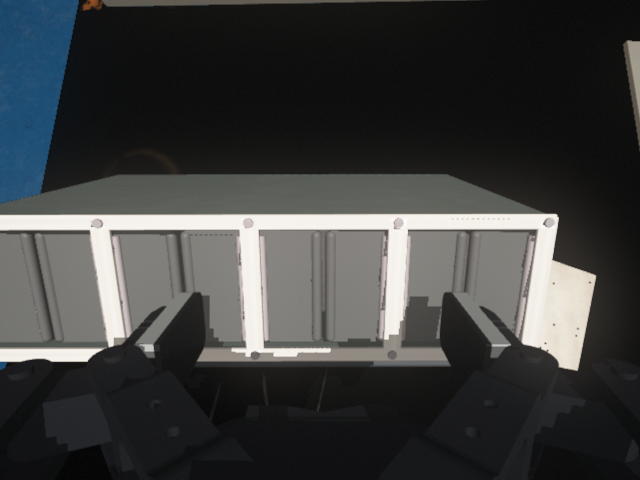

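The wrist view before release shows canister A in cell 3, with its cap at (323,338). After release the flaps of cell 3 (columns 262–385) are closed, so it slid in. A gentle touch will confirm it is home.

```bash
python3 - <<'E'
from h import *
L(mouth(3)+cz*.04,rot=E_row,feed=.2)
env.clamp(30)
E
python3 probe.py 3; python3 - <<'E'
from h import *
L(mouth(3)+cz*.08,rot=E_row,feed=.2); env.open_gripper()
E
python3 look.py .4602 -.2007 lb 2>/dev/null; python3 grasp.py lb.npz .4602 -.2007
```

```text
3 True depth 32.6 lat [-0. -0.] F row/sl/cz [-1.65  0.71  6.66] t 24.15
pred px [[320.6650606  135.13523722]] [[356.09436443 135.16263129]]
27.7333 [ 0.46061923 -0.25996962  0.20989503]
ell 324.4933776855469 137.0281219482422 (69.43456268310547, 71.70882415771484)
[ 0.46133638 -0.20184248  0.1       ]
```

View pics/lb.png

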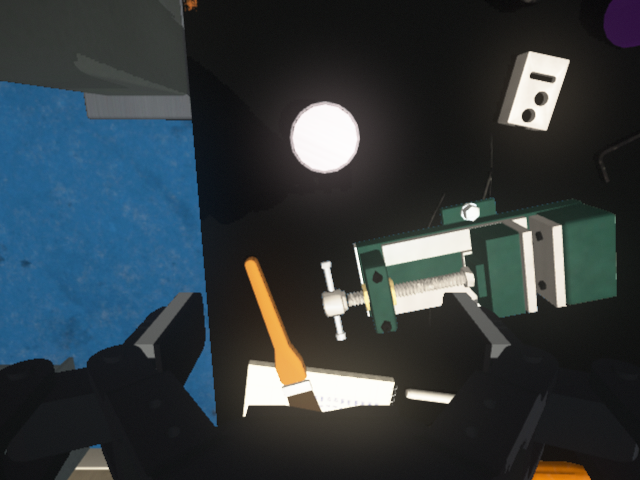

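Canister A is home: contact at 32.6 mm, the same as the full cells. Canister B's cap is at (324,137) in the wrist view, clear of the vise.

```bash
python3 pick.py .4613 -.2014 gb; python3 ins.py 2 -0.001 0; ls -t pics|head -1
```

```text
0.04308011470462791 29.2833 [ 0.46185588 -0.2018162   0.06711997]
0.042791177462086494 cap pred [[319.22013141 343.29471447]] 29.95 [-0.09042054  0.46139072 -2.0363513 ]
2 False tip depth -5.3 lat [ 0.1 -1. ] F row/sl/cz [-1.43 -0.34 -0.62] 0.04283219608905532 t 33.5833
ins2_336.png
```

View pics/gb.png

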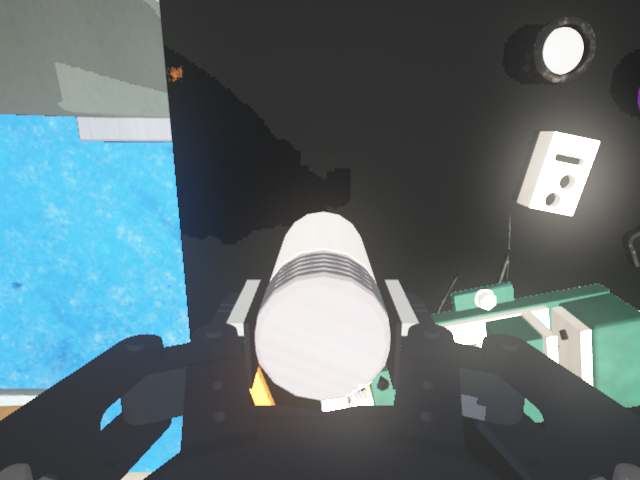

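The grasp matches A's, with the cap centred at about (323,338). The foot is 62 mm inside cell 2 with no reaction force, so I release and verify by touch.

```bash
python3 - <<'E'
from h import *
env.open_gripper(); env.hold(.4)
w=viewer.read_camera("wrist"); cv2.imwrite("pics/rel2.png",w["pixels"])
L(mouth(2)+cz*.04,rot=E_row,feed=.2)
env.clamp(30)
E
python3 probe.py 2; python3 - <<'E'
from h import *
L(mouth(2)+cz*.12-.07*sl,rot=E_row,feed=.2)
w=viewer.read_camera("wrist"); cv2.imwrite("pics/fin.png",w["pixels"]); print(readout.current_t())
E
```

```text
2 True depth 32.7 lat [0.1 0.1] F row/sl/cz [-1.11  0.63  5.32] t 36.95
38.3167
```

View pics/fin.png

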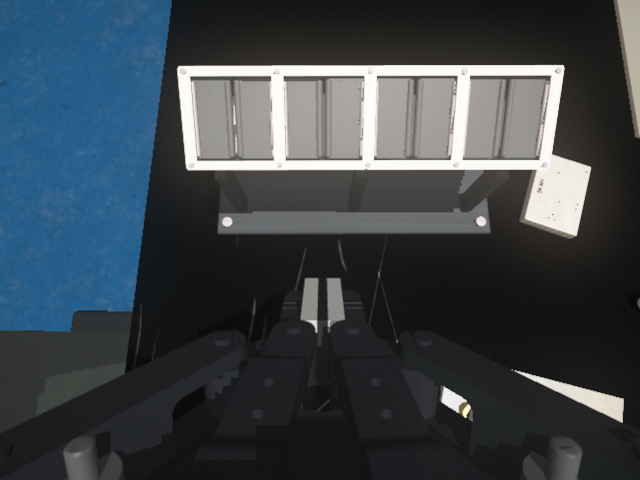

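The final view shows all four cells (columns 183–563, rows 66–168) with their flaps closed. Contact in cell 2 was at 32.7 mm, so B is home, and the arm is clear.

```bash
python3 -c "
from workcell import close_job,readout
print(readout.current_t(),readout.current_wrist_force()); print(close_job())"
```

```text
38.3167 [1.00827664 0.27245911 0.72971727]
the job is handed in; nothing more can be done
None
```

Both canisters are in the rack, one in cell 3 and one in cell 2. I handed the job in at 38.3 s with the arm clear of everything.

- **Finding the empty cells:** I felt through all four pairs of flaps with closed fingers, stopping at 6 N. Cells 1 and 4 stopped the fingers at 32.7 and 32.8 mm, so they were full. Cells 2 and 3 gave no contact down to 36.9 mm, so they were empty.
- **Putting them away:** I lowered each canister foot first about 62 mm into its cell, and neither insertion reached the 9 N stop. When released, both slid down on their own and the flaps closed over them.
- **Fully home:** touching the caps afterwards gave 32.6 mm in cell 3 and 32.7 mm in cell 2. That matches the cells that were already full, against 32 mm nominal.
- **Other checks:** the last picture shows all eight flaps shut. I moved the purple canister and the other things on the table only past, not against, but took no final picture of the whole table.
- **Disagreement:** the cameras differed by 1–3 mm. I averaged the views for the rack and used the wrist view, corrected by 2 pixels, for the canisters. It caused no trouble.

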